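# Put that in there: point at the clip, then at the empty jar

### The arm

A 7-joint arm with a two-finger parallel gripper is mounted at the origin on the work surface. World frame = base frame: x ahead of the robot, y to its left, z up, the work surface at z = 0. Lengths are in m, angles in rad, forces in N, time in s.
With the tool pointing down it reaches from about 0.4 to 0.875 m from the base axis. Payload 19.3 kg.
Tool frame: the origin (TCP) lies on the mounting face of the last link; the fingertips stand 173 mm ahead of it and the grasp point (between the pads) lies 155 mm ahead of it (bot.grip_point_offset is the distance from the TCP to the grasp point, in m); z points along the fingers, y is the line along which they close (so a half turn about z gives the same grasp; the last joint's range is limited). The gripper opens to 85 mm and grips with 20 to 120 N. Pads are 22 mm wide; open, the fingers measure 114 mm over their backs; the gripper's body (76 mm by 85 mm) begins 54 mm behind the grasp point. The pads swing forward as they close: fully open they stand 13 mm farther back than shut.
Start: joints at [-1.334, 0.521, -0.036, 1.599, 0.021, 1.021, -0.113], TCP at [0.189, 0.596, 0.405] pointing down, gripper open.
Joint ranges: [-2.91, 2.91], [-0.3, 2.13], [-1.5, 1.42], [0.17, 2.43], [-1.26, 4.41], [0.16, 1.93], [-2.52, 2.52]. Speed limits (rad/s): [1.89, 1.89, 2.39, 2.39, 3.01, 3.01, 3.01].

### API

Orientations are given as [roll, pitch, yaw] about the fixed x, y, z axes, in that order (R = Rz(yaw) Ry(pitch) Rx(roll)).
In Python, from workcell import bot gives the robot as it stands.
- The arm moves only by the tool arm_command, never from a script. Its argument "deltas" is a list of rows, each a list of 3 entries, a list of its own where there are three numbers: the shift along the tool's x, y, z in cm, then the turn, a rotation vector about the tool's x, y, z in rad, then the finger opening in cm, from 0 to 8.54. In form: [[[tx, ty, tz], [rx, ry, rz], claw], ...]. A call has 1 to 20 rows; each row shifts and turns the commanded pose from where the row before left it, along the tool's axes as they then stand; what a row does not reach is not made up. A row lasts 1/10 s, in which the tool goes at most 50 mm and 8.59 degrees, less where a joint would pass 70% of its speed; a pose out of reach is approached as far as the arm can. A call with a gripper value outside its range is refused whole. The fingers move at their own pace and stop on an object; "newtons" is the grip in N (left out, the last holds). Time passes only in rows, so rows that do not move let the fingers close. It gives the time, the measured TCP pose, the force, the opening and the grip force at its end, in the units of the state.
- bot.observe(): the state, without advancing time (a new reading comes with each control period).
- bot.grab_frame(name): name is "side" or "top"; returns a dict with "frame" (400x640x3 uint8, red, green, blue), "K" (3x3 intrinsics, pixels), "k1" (the pictures are not rectified: a ray, as slopes to the right and down, at radius r is drawn at 1 + k1 r^2 times it, then the intrinsics apply), "rvec" (rotation vector, rad) and "tvec" (3), from world to camera coordinates, as OpenCV has them. Camera axes: x right, y down, z forward; pixel columns grow to the right and rows downward; lengths in m; the calibration is good to about 2 mm. A picture is of the moment at which its call begins. There is no depth.
- bot.job_done(): hands the job in; it is judged then, once.
Trained networks look in a picture, given as the dict that the camera call returned (one of the last four; its "shot" number tells which), for a name from the list of things; names that differ only in an ending like _2 or _b are one class to them, and where a whole thing is asked for, a point or a joint stands for the part that bears it (a point fixed in the world has none). Each returns a list of dicts, best first, with "p" (0 to 1); they miss things now and then, are a little off and sometimes report something else, mostly with a low value. They report only what shows in the picture. A call takes as long as a camera call. They do not tell look-alikes from the thing itself.
- bot.find_in(name, picture): "rect" ([left, top, width, height] in pixels, round what is visible of it).
- bot.mark_of(name, picture): "at" ([column, row] in pixels: a listed point, or the origin of a listed thing).
The state is a dict: "clock": time; "qpos": joint angles; "qd": joint speeds; "joint_efforts": joint torques, N m; "position": TCP position; "tool_rot": TCP orientation; "force": force on the tool from outside, world axes, zero at the start; "moment": the same for the moment, N m; "grip_width": finger opening in m; "finger_force": force on a finger pad.
Only numpy, scipy, OpenCV 4.12 (cv2) and the standard library are available. Lean on these libraries where they do the work, as an engineer would, in place of code of your own. Each camera call takes 0.05 s, during which the arm holds its last target. There are 200 camera calls.

### The job

Show the helper who tidies this bedside cabinet what to put away and where: point at the black spring clip by holding the fingertips a few centimetres above its middle for two seconds, then point in the same way for two seconds at the mouth of the empty glass jar (not the jar with beads in it), from above and not reaching in. Finish still pointing at the empty jar. Touch and move nothing at all.

Things in the scene. Friction and masses are not known exactly. Their poses are not given: they have to be found in the camera images.
- clip: black spring clip (binder-clip type) lying flat on the cabinet top: a wedge-shaped black body 34 x 51 mm and 22 mm high, with two thin steel wire loops, one lying out to 53 mm on its -x side, the other folded over the body, up to 28 mm high. Origin under the middle of the body, on the cabinet top; x from the jaw edge to the thick spine, y along the 51 mm width, z up. Loose, about 35 g
- clip_middle (a point): middle of the clip's black body, 12 mm above the cabinet top; the place to point at. z up; the clip's highest point is 16 mm above it
- empty_jar: open clear glass jar, empty: 74 mm across, 85 mm tall, wall 3 mm, slight neck, mouth 68 mm across outside. Origin at the centre of its underside on the cabinet top, z up. Loose, about 180 g
- empty_jar_mouth (a point): centre of the empty jar's mouth, level with its rim, 85 mm above the cabinet top; the place to point at. z up
- bead_jar: bystander: a jar of the same glass, shape and size, filled to about 70 mm with brown wooden beads 20 mm across. Origin at the centre of its underside, z up
- tumbler: bystander: steel tumbler standing upside down, 83 mm across the rolled rim at the bottom, 62 mm at the closed top, 105 mm tall. Origin on the cabinet top at its centre, z up
- coil_stand: bystander: grey plastic mosquito-coil stand, a round dish 110 mm across and 13 mm high with a middle prong 40 mm high carrying a dark spiral coil. Origin at the centre of its underside, z up
- elephant: bystander: white ceramic elephant, 140 mm long, about 85 mm wide over the ears, 82 mm tall, head and trunk to its -x. Origin on the cabinet top below the middle of its length, z up
Mind the look-alikes: they are no part of the job. Leave any blue or pink look-alike of the empty_jar alone.

How it is judged:
On the way, in this order (a step that is already met when the one before it is completed fails the run):
1. the fingertips dwell above the middle of the spring clip (horizontal distance between the grasp point and clip_middle below 0.025 m and z of the grasp point in the frame of clip_middle between 0.03 and 0.11 m), for 1.8 s.
2. the fingertips dwell above the mouth of the empty jar (horizontal distance between the grasp point and empty_jar_mouth below 0.028 m and z of the grasp point in the frame of empty_jar_mouth between 0.02 and 0.1 m), for 1.8 s.
At the end, for the whole second after the job is handed in: The hand still points at the empty jar: grasp point (some 20 mm behind the fingertips) within 28 mm sideways of the centre of its mouth and 20 to 100 mm above its rim; none of the six things has moved by 6 mm or is moving (all of step 2 and distance of each of clip, empty_jar, bead_jar, tumbler, coil_stand, elephant from where it was at the start of the episode below 0.006 m and linear speed of each of clip, empty_jar, bead_jar, tumbler, coil_stand, elephant below 0.02 m/s); the robot touches nothing.
It fails at once if the robot touches something (contact force between any of the fingers, the arm and anything else above 0.5 N).
It fails at once if one of the things is moved or lifted (distance of any of clip, empty_jar, bead_jar, tumbler, coil_stand, elephant from where it was at the start of the episode above 0.008 m).
It also fails if it takes over 48 s, if anything falls off the work surface, if the arm or the gripper's body presses on something with over 40 N, if the wrist force passes 120 N, or if a joint passes its speed limit or range.

## Working session

There is one attempt and no reset: what is moved stays moved. The work goes in short steps, Python scripts to look and compute and a tool call to move; the robot and the scene stay as the last step left them, time stands still between calls to the robot, and variables do not carry over. Pictures are saved under pics/ and viewed, at most 10 in all, crops included, and the job is handed in when it is done.

Besides the shell and the picture viewer there is one more tool, called as name([rows], argument=value, ...), one row to a line, values as JSON. arm_command: Moves the arm, as the interface text tells. Its arguments: {"type":"object","properties":{"deltas":{"type":"array","items":{"type":"array"}},"newtons":{"type":"number"}},"required":["deltas"]}

```bash
mkdir -p pics; python3 - <<'E'
from workcell import bot
import cv2
s=bot.observe(); print(s['clock'],s['position'],s['tool_rot'],s['grip_width'])
for c in('top','side'):
    f=bot.grab_frame(c); cv2.imwrite(f'pics/{c}0.png',f['frame'][:,:,::-1])
    for n in('clip_middle','empty_jar_mouth','clip','empty_jar','bead_jar','tumbler','coil_stand','elephant'):
        print(c,n,[(round(d['p'],2),[round(float(v)) for v in d['at']]) for d in bot.mark_of(n,f)][:4])
    print(f['k1'],f['K'].tolist() if hasattr(f['K'],'tolist') else f['K'],f['rvec'],f['tvec'])
E
```

```text
0.0 [0.18872229 0.59567066 0.40411418] [-3.14037671e+00  9.97231583e-05  2.83483233e+00] 0.08543760210946019
top clip_middle [(0.75, [264, 160])]
top empty_jar_mouth [(0.88, [280, 262]), (0.87, [272, 218]), (0.87, [232, 226]), (0.73, [216, 154])]
top clip [(0.53, [267, 157])]
top empty_jar [(0.87, [285, 261]), (0.86, [275, 219]), (0.67, [235, 226]), (0.65, [226, 162])]
top bead_jar [(0.69, [335, 221])]
top tumbler [(0.56, [348, 159])]
top coil_stand [(0.6, [404, 143]), (0.31, [263, 159])]
top elephant [(0.83, [423, 205])]
-0.05218502079335178 [[411.13876442446315, 0.0, 324.10018480627394], [0.0, 411.13876442446315, 202.30219647629815], [0.0, 0.0, 1.0]] [ 2.12483549 -2.18262331  0.11754033] [0.06754621 0.48492966 1.08835409]
side clip_middle [(0.84, [369, 179])]
side empty_jar_mouth [(0.89, [369, 137]), (0.81, [298, 148]), (0.7, [247, 158]), (0.68, [310, 165])]
side clip [(0.63, [368, 181])]
side empty_jar [(0.94, [303, 176]), (0.85, [257, 185]), (0.8, [364, 163]), (0.71, [309, 194])]
side bead_jar [(0.92, [321, 226])]
side tumbler [(0.68, [398, 232])]
side coil_stand [(0.93, [439, 274])]
side elephant [(0.81, [365, 296])]
-0.0717808482128205 [[401.5086063281983, 0.0, 327.3024020151119], [0.0, 401.5086063281983, 191.14063986179556], [0.0, 0.0, 1.0]] [ 2.09768986 -0.21009416  0.09519492] [-0.43952537  0.149498    0.8613314 ]
```

View pics/top0.png

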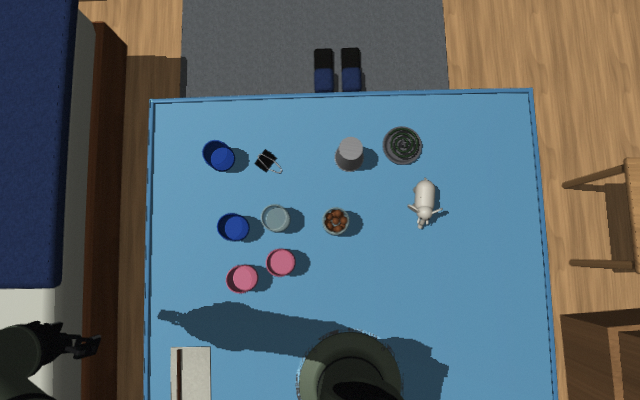

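View pics/side0.png

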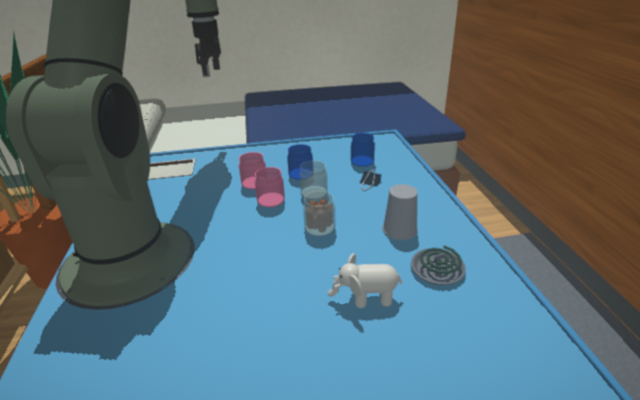

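Top view: the jar candidates are blue (220,155), blue (235,227), pink (282,262), pink (242,278), beads (336,221) and clear (275,218). Only the clear one at (275,218), which is (313,175) in the side view, is colourless and empty. The clip is at (266,160) top and (370,179) side. I'll confirm with a crop and compute positions.

```bash
cat > h.py <<'E'
import numpy as np, cv2
def ray(f,px):
    K=np.array(f['K'],float); D=np.array([f['k1'],0,0,0,0],float)
    u=cv2.undistortPoints(np.array([[px]],float),K,D)[0,0]
    R=cv2.Rodrigues(np.array(f['rvec'],float))[0]; t=np.array(f['tvec'],float)
    return -R.T@t, R.T@np.array([u[0],u[1],1])
def at_z(f,px,z):
    c,d=ray(f,px); return c+d*(z-c[2])/d[2]
E
python3 - <<'E'
from workcell import bot
from h import *
s=bot.observe()
for c in('top','side'):
    f=bot.grab_frame(c); im=f['frame'][:,:,::-1]
    if c=='top': a=cv2.resize(im[135:300,200:360],None,fx=3.0,fy=3.0,interpolation=cv2.INTER_CUBIC)
    for n,z in(('clip_middle',.012),('empty_jar_mouth',.085),('clip',0),('empty_jar',0),('bead_jar',0),('tumbler',0),('coil_stand',0),('elephant',0)):
        for d in bot.mark_of(n,f)[:5]: print(c,n,round(d['p'],2),np.round(d['at'],1),at_z(f,d['at'],z).round(3)[:2])
cv2.imwrite('pics/crop.png',a)
R=cv2.Rodrigues
print(s['position'],s['tool_rot'],bot.grip_point_offset)
E
```

```text
top clip_middle 0.77 [263.1 160.7] [0.611 0.223]
top empty_jar_mouth 0.95 [232.2 225.5] [0.426 0.293]
top empty_jar_mouth 0.91 [273.2 217.5] [0.444 0.186]
top empty_jar_mouth 0.85 [217.  152.7] [0.62  0.333]
top empty_jar_mouth 0.63 [240.2 279.4] [0.288 0.272]
top empty_jar_mouth 0.62 [283.3 260.9] [0.332 0.162]
top clip 0.53 [266.9 159.7] [0.616 0.214]
top empty_jar 0.86 [244.  277.3] [0.289 0.28 ]
top empty_jar 0.76 [224.5 158.9] [0.622 0.335]
top empty_jar 0.75 [274.4 218.8] [0.448 0.194]
top empty_jar 0.71 [232.5 228.5] [0.424 0.312]
top empty_jar 0.56 [279.5 261.9] [0.328 0.182]
top bead_jar 0.63 [334.9 223.6] [0.43  0.026]
top tumbler 0.68 [349.1 159.8] [ 0.609 -0.019]
top coil_stand 0.79 [404.1 145. ] [ 0.648 -0.177]
top coil_stand 0.43 [420.9 205.7] [ 0.473 -0.215]
top elephant 0.97 [422.  206.1] [ 0.472 -0.218]
side clip_middle 0.51 [371.1 176.7] [0.617 0.224]
side empty_jar_mouth 0.87 [268.  173.7] [0.329 0.168]
side empty_jar_mouth 0.83 [313.  167.1] [0.446 0.179]
side empty_jar_mouth 0.82 [246.8 158.1] [0.278 0.272]
side empty_jar_mouth 0.74 [366.  139.6] [0.627 0.319]
side empty_jar_mouth 0.6 [293.2 148.4] [0.409 0.306]
side clip 0.65 [367.9 181.7] [0.607 0.218]
side empty_jar 0.8 [272.7 200.3] [0.334 0.177]
side empty_jar 0.78 [253.6 185.7] [0.287 0.267]
side empty_jar 0.71 [301.4 177.3] [0.426 0.286]
side empty_jar 0.66 [363.1 162. ] [0.627 0.342]
side empty_jar 0.63 [309.8 197. ] [0.433 0.172]
side bead_jar 0.69 [317.  230.2] [0.427 0.02 ]
side tumbler 0.75 [399.2 231.6] [ 0.613 -0.026]
side coil_stand 0.56 [438.7 270.1] [ 0.648 -0.17 ]
side coil_stand 0.31 [319.2 227.7] [0.434 0.029]
side elephant 0.61 [363.5 296.5] [ 0.478 -0.208]
[0.18876663 0.59581573 0.40470745] [ 3.14158930e+00 -1.92425621e-05  2.83477313e+00] 0.1547
```

View pics/crop.png

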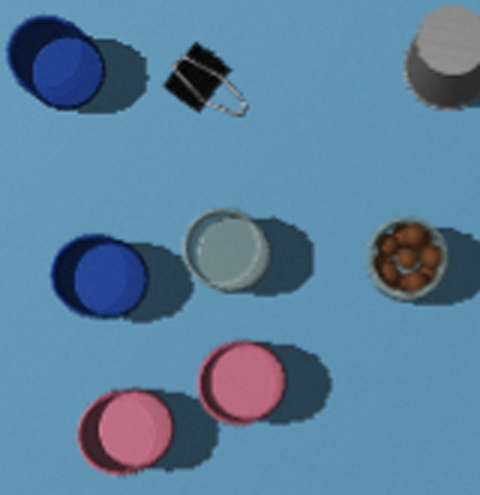

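The crop confirms it: the colourless, empty jar is at full-image (274,217), beside the blue one, and the clip body is at (266,161). Targets are clip ≈ (0.612, 0.219) and jar mouth ≈ (0.445, 0.184). I'll travel at height with the fingers shut.

arm_command([
  [[-1.0, -0.4, 0], [0, 0, 0], 0],
  [[-2.0, -0.9, 0], [0, 0, 0], 0],
  [[-2.8, -1.3, 0], [0, 0, 0], 0],
  [[-2.8, -1.3, 0], [0, 0, 0], 0],
  [[-2.8, -1.3, 0], [0, 0, 0], 0],
  [[-2.8, -1.3, 0], [0, 0, 0], 0],
  [[-2.8, -1.3, 0], [0, 0, 0], 0],
  [[-2.8, -1.3, 0], [0, 0, 0], 0],
  [[-2.8, -1.3, 0], [0, 0, 0], 0],
  [[-2.8, -1.2, 0], [0, 0, 0], 0],
  [[-2.8, -1.2, 0], [0, 0, 0], 0],
  [[-2.8, -1.2, 0], [0, 0, 0], 0],
  [[-2.8, -1.2, 0], [0, 0, 0], 0],
  [[-2.8, -1.2, 0], [0, 0, 0], 0],
  [[-2.8, -1.2, 0], [0, 0, 0], 0],
  [[-2.8, -1.2, 0], [0, 0, 0], 0],
  [[-2.8, -1.2, 0], [0, 0, 0], 0],
  [[-2.8, -1.2, 0], [0, 0, 0], 0],
  [[-2.7, -1.2, 0], [0, 0, 0], 0],
  [[-1.2, -0.5, 0], [0, 0, 0], 0],
])

```text
clock: 3.8
position: [0.6142, 0.2181, 0.4046]
tool_rot: [-3.141, 0.001, 2.832]
force: [-0.1, 0.0, -0.8]
grip_width: 0.0001
finger_force: 0.0
```

arm_command([
  [[0, 0, 0.5], [0, 0, 0], 0],
  [[0, 0, 1.5], [0, 0, 0], 0],
  [[0, 0, 2], [0, 0, 0], 0],
  [[0, 0, 2], [0, 0, 0], 0],
  [[0, 0, 2], [0, 0, 0], 0],
  [[0, 0, 2], [0, 0, 0], 0],
  [[0, 0, 2], [0, 0, 0], 0],
  [[0, 0, 1.5], [0, 0, 0], 0],
  [[0, 0, 1], [0, 0, 0], 0],
  [[0, 0, 0.5], [0, 0, 0], 0],
  [[0, 0, 0.5], [0, 0, 0], 0],
  [[0, 0, 0], [0, 0, 0], 0],
])

```text
clock: 5.0
position: [0.6124, 0.2214, 0.2495]
tool_rot: [-3.142, -0.0, 2.835]
force: [0.1, -0.2, -0.5]
grip_width: -0.0002
finger_force: 0.0
```

```bash
python3 - <<'E'
from workcell import bot
import cv2,numpy as np
a=bot.grab_frame('top')['frame'][110:240,210:370,::-1]; b=bot.grab_frame('side')['frame'][70:250,250:450,::-1]
r=lambda i:cv2.resize(i,(400,360),interpolation=cv2.INTER_CUBIC)
cv2.imwrite('pics/c1.png',np.hstack([r(a),r(b)])); s=bot.observe();print(s['clock'],s['position'],s['tool_rot'])
E
```

```text
5.1 [0.61260572 0.22134723 0.25017559] [3.14117448e+00 5.10163075e-04 2.83464690e+00]
```

View pics/c1.png

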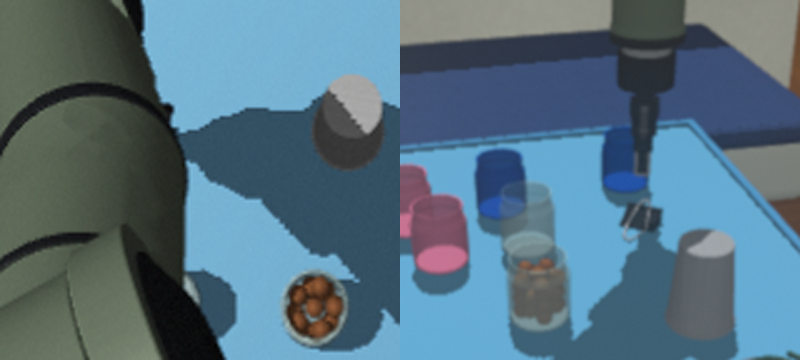

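In the side half, the shut fingertips at (641,178) hang right over the clip body at (641,216), and nothing is touched. I'll lower by 1 cm and dwell for about 2.3 s.

arm_command([
  [[0, 0, 0.5], [0, 0, 0], 0],
  [[0, 0, 0.5], [0, 0, 0], 0],
  [[0, 0, 0], [0, 0, 0], 0],
  [[0, 0, 0], [0, 0, 0], 0],
  [[0, 0, 0], [0, 0, 0], 0],
  [[0, 0, 0], [0, 0, 0], 0],
  [[0, 0, 0], [0, 0, 0], 0],
  [[0, 0, 0], [0, 0, 0], 0],
  [[0, 0, 0], [0, 0, 0], 0],
  [[0, 0, 0], [0, 0, 0], 0],
  [[0, 0, 0], [0, 0, 0], 0],
  [[0, 0, 0], [0, 0, 0], 0],
  [[0, 0, 0], [0, 0, 0], 0],
  [[0, 0, 0], [0, 0, 0], 0],
  [[0, 0, 0], [0, 0, 0], 0],
  [[0, 0, 0], [0, 0, 0], 0],
  [[0, 0, 0], [0, 0, 0], 0],
  [[0, 0, 0], [0, 0, 0], 0],
  [[0, 0, 0], [0, 0, 0], 0],
  [[0, 0, 0], [0, 0, 0], 0],
])

```text
clock: 7.1
position: [0.6125, 0.2213, 0.2397]
tool_rot: [-3.142, -0.0, 2.835]
force: [-0.4, -1.4, 0.4]
grip_width: -0.0001
finger_force: 0.0
```

arm_command([
  [[0, 0, 0], [0, 0, 0], 0],
  [[0, 0, 0], [0, 0, 0], 0],
  [[0, 0, 0], [0, 0, 0], 0],
  [[0, 0, 0], [0, 0, 0], 0],
  [[0, 0, -0.5], [0, 0, 0], 0],
  [[0, 0, -1.5], [0, 0, 0], 0],
  [[0, 0, -2], [0, 0, 0], 0],
  [[0, 0, -2], [0, 0, 0], 0],
  [[0, 0, -2], [0, 0, 0], 0],
  [[0, 0, -2], [0, 0, 0], 0],
  [[0, 0, -1], [0, 0, 0], 0],
  [[0, 0, 0], [0, 0, 0], 0],
])

```text
clock: 8.3
position: [0.6127, 0.2214, 0.3517]
tool_rot: [3.14, 0.002, 2.835]
force: [-0.4, 0.3, -0.1]
grip_width: 0.0002
finger_force: 0.0
```

arm_command([
  [[0.5, -0.3, 0], [0, 0, 0], 0],
  [[1.5, -0.9, 0], [0, 0, 0], 0],
  [[2, -1.2, 0], [0, 0, 0], 0],
  [[2, -1.2, 0], [0, 0, 0], 0],
  [[2, -1.2, 0], [0, 0, 0], 0],
  [[2, -1.2, 0], [0, 0, 0], 0],
  [[2, -1.1, 0], [0, 0, 0], 0],
  [[1.5, -0.8, 0], [0, 0, 0], 0],
  [[1, -0.5, 0], [0, 0, 0], 0],
  [[0.4, -0.2, 0], [0, 0, 0], 0],
  [[0, 0, 0], [0, 0, 0], 0],
  [[0, 0, 0.5], [0, 0, 0], 0],
  [[0, 0, 1], [0, 0, 0], 0],
  [[0, 0, 1], [0, 0, 0], 0],
  [[0, 0, 1], [0, 0, 0], 0],
  [[0, 0, 0.5], [0, 0, 0], 0],
  [[0, 0, 0.5], [0, 0, 0], 0],
  [[0, 0, 0.5], [0, 0, 0], 0],
  [[0, 0, 0], [0, 0, 0], 0],
])

```text
clock: 10.2
position: [0.4444, 0.1843, 0.2992]
tool_rot: [-3.141, -0.0, 2.835]
force: [-0.1, 0.2, -0.0]
grip_width: 0.0001
finger_force: 0.0
```

```bash
python3 - <<'E'
from workcell import bot
from h import *
f=bot.grab_frame('side'); b=f['frame'][70:250,220:420,::-1]
cv2.imwrite('pics/c2.png',cv2.resize(b,(600,540),interpolation=cv2.INTER_CUBIC)); s=bot.observe();print(s['clock'],s['position'],s['tool_rot'])
for n,z in(('empty_jar_mouth',.085),('clip_middle',.012)):
  for d in bot.mark_of(n,f): print(n,round(d['p'],2),np.round(d['at'],1),at_z(f,d['at'],z).round(3)[:2])
E
```

```text
10.25 [0.44442974 0.18435795 0.29955164] [-3.14137728e+00 -1.89902389e-04  2.83472312e+00]
empty_jar_mouth 0.9 [365.1 138.6] [0.626 0.327]
empty_jar_mouth 0.82 [307.  166.8] [0.431 0.184]
empty_jar_mouth 0.8 [267.8 171.6] [0.329 0.18 ]
empty_jar_mouth 0.78 [299.3 147.4] [0.427 0.308]
empty_jar_mouth 0.69 [247.9 154.9] [0.281 0.292]
clip_middle 0.7 [368.1 177.5] [0.608 0.221]
```

View pics/c2.png

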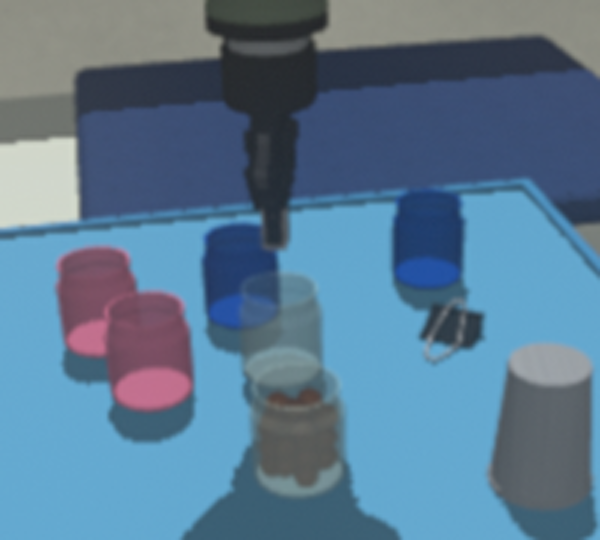

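The fingertips at crop (275,246) hang over the clear jar's mouth, whose rim centre is about (281,287). There is a gap between them and nothing has moved. I'll dwell, then hand in.

arm_command([
  [[0, 0, 0], [0, 0, 0], 0],
  [[0, 0, 0], [0, 0, 0], 0],
  [[0, 0, 0], [0, 0, 0], 0],
  [[0, 0, 0], [0, 0, 0], 0],
  [[0, 0, 0], [0, 0, 0], 0],
  [[0, 0, 0], [0, 0, 0], 0],
  [[0, 0, 0], [0, 0, 0], 0],
  [[0, 0, 0], [0, 0, 0], 0],
  [[0, 0, 0], [0, 0, 0], 0],
  [[0, 0, 0], [0, 0, 0], 0],
  [[0, 0, 0], [0, 0, 0], 0],
  [[0, 0, 0], [0, 0, 0], 0],
  [[0, 0, 0], [0, 0, 0], 0],
  [[0, 0, 0], [0, 0, 0], 0],
  [[0, 0, 0], [0, 0, 0], 0],
  [[0, 0, 0], [0, 0, 0], 0],
  [[0, 0, 0], [0, 0, 0], 0],
  [[0, 0, 0], [0, 0, 0], 0],
  [[0, 0, 0], [0, 0, 0], 0],
  [[0, 0, 0], [0, 0, 0], 0],
])

```text
clock: 12.35
position: [0.4444, 0.1844, 0.2997]
tool_rot: [-3.142, 0.0, 2.835]
force: [0.2, 0.4, 0.6]
grip_width: -0.0
finger_force: 0.0
```

arm_command([
  [[0, 0, 0], [0, 0, 0], 0],
  [[0, 0, 0], [0, 0, 0], 0],
  [[0, 0, 0], [0, 0, 0], 0],
  [[0, 0, 0], [0, 0, 0], 0],
])

```text
clock: 12.75
position: [0.4444, 0.1843, 0.2997]
tool_rot: [-3.142, -0.0, 2.835]
force: [-0.5, -0.9, 0.8]
grip_width: 0.0001
finger_force: 0.0
```

```bash
python3 -c "
from workcell import bot
print(bot.job_done())"
```

```text
the job is handed in; nothing more can be done
None
```

The arm pointed at the black spring clip and then at the empty clear jar's mouth for over two seconds each, with no sign of touching or moving anything; I handed the job in at about 12.75 s, still pointing at the jar, and no verdict was returned.

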